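Dock the stirrer's control pod and set its inner knob only

ROBOT

A 6-joint arm with a two-finger parallel gripper is mounted at the origin on a cart in front of the work surface, level with it; the furniture and walls round the work are solid. World frame = base frame: x ahead of the robot, y to its left, z up, the work surface at z = 0. Lengths are in m, angles in rad, forces in N, time in s.
With the tool pointing down it reaches from about 0.35 to 0.85 m from the base axis. Payload 8.1 kg.
Tool frame: the origin (TCP) lies midway between the tips of the shut fingers; the grasp point (between the pads) lies 19 mm behind it (ctrl.grasp_offset is the distance from the TCP to the grasp point, in m); z points along the fingers, x is the direction in which the jaws open and shut, and the axes are right-handed (so a half turn about z gives the same grasp; the last joint's range is limited). The gripper opens to 93 mm and grips with 3 to 60 N. Pads are 15 mm wide; open, the fingers measure 128 mm over their backs; the gripper's body (75 mm by 188 mm) begins 65 mm behind the grasp point.
Start: joints at [-1.424, 0.13, 1.488, -0, 1.523, -0.085], TCP at [0.138, -0.584, 0.219] pointing down, gripper open.
Joint ranges: [-2.96, 2.96], [-0.89, 2.26], [0.02, 2.5], [-1.34, 4.48], [0, 2.73], [-2.66, 2.66]. Speed limits (rad/s): [2.39, 2.39, 2.79, 3.14, 3.14, 3.14].

INTERFACE

Orientations are given as a rotation vector (axis times angle).
In Python, from rig import ctrl gives the robot as it stands. The module is installed in compiled form; this text tells all that it offers.
- The arm moves only by the tool apply_moves, never from a script. Its argument "series" is a list of rows, each a list of 5 numbers: the shift along the tool's x, y, z in m, then the turn about the tool's z in degrees, then the finger opening in m, from 0 to 0.093. A call has 1 to 5 rows; each row shifts and turns the commanded pose from where the row before left it, along the tool's axes as they then stand; what a row does not reach is not made up. A row lasts 1/12 s, in which the tool goes at most 41.7 mm and 7.16 degrees, less where a joint would pass 70% of its speed; a pose out of reach is approached as far as the arm can. A call with a gripper value outside its range is refused whole. The fingers move at their own pace and stop on an object; "newtons" is the grip in N (left out, the last holds). Time passes only in rows, so rows that do not move let the fingers close. It gives the time, the measured TCP pose, the force and the opening at its end, in the units of the state.
- ctrl.sense(): the state, without advancing time (a new reading comes with each control period).
- ctrl.camera(name): name is "scene" or "top" or "wrist"; returns a dict with "frame" (420x560x3 uint8, red, green, blue), "fovy" (degrees; the focal length in pixels is half the picture's height over the tangent of half this angle, whatever the lens; pixels are square), "cx", "cy" (the principal point, pixels), "dist" ([k1, k2, p1, p2, k3] as OpenCV has them; the pictures are not rectified), "rvec" (rotation vector, rad) and "tvec" (3), from world to camera coordinates, as OpenCV has them; the wrist camera has in their place "tool_from_camera" (4x4, takes a point from camera to tool coordinates, whose origin is the TCP and whose axes are the tool frame's). Camera axes: x right, y down, z forward; pixel columns grow to the right and rows downward; lengths in m; the calibration is good to about 2 mm. A picture is of the moment at which its call begins: read the wrist's pose just before it. There is no depth.
- ctrl.job_done(): hands the job in, once; it reports no verdict.
Trained networks look in a picture, given as the dict that the camera call returned (one of the last four; its "shot" number tells which), for a name from the list of things; names that differ only in an ending like _2 or _b are one class to them, and where a whole thing is asked for, a point or a joint stands for the part that bears it (a point fixed in the world has none). Each returns a list of dicts, best first, with "confidence" (0 to 1); they miss things now and then, are a little off and sometimes report something else, mostly with a low value. They report only what shows in the picture. A call takes as long as a camera call. They do not tell look-alikes from the thing itself.
- ctrl.recognise(picture, query): "position" ([x, y, z] in m, in the coordinates of the camera as it stood for that picture, good to about 4 mm: the middle of the surface that is visible of it).
- ctrl.masks_of(picture, query): "region" (420x560 bool, what is visible of it).
The state is a dict: "time": time; "joints": joint angles; "qvel": joint speeds; "joint_torque": joint torques, N m; "position": TCP position; "eef_rot": TCP orientation; "wrist_force": force on the tool from outside, world axes, zero at the start; "ft_torque": the same for the moment, N m; "finger_gap": opening from 0.0 (shut) to 1.0 (fully open).
Only numpy, scipy, OpenCV 4.12 (cv2) and the standard library are available. Lean on these libraries where they do the work, as an engineer would, in place of code of your own. Each camera call takes 0.05 s, during which the arm holds its last target. There are 200 camera calls.

TASK

Pick up the stirrer's grey control pod, set it down gently in its low grey dock so that it sits flat between the four corner posts (either way round) and let go of it. Then turn only the small metal inner knob clockwise until its pointer line points at the white index rib on the pod. The black ring round the knob is already set: do not let it turn, and leave the glassware and bottles where they are.

Things in the scene. Friction and masses are not known exactly. Their poses are not given: they have to be found in the camera images.
- pod: Loose grey control pod, about 0.5 kg: a box 100 (its x) x 60 (its y) x 36 mm high with a black rubber underside; carry it by its two long sides, 60 mm apart. Origin: centre of its underside; z up. On top at its centre stands a concentric pair, black ring and metal knob, 63 mm over all. A white index rib lies on its top along -x, from the ring to the -x end.
- dock: Fixed grey dock, base plate 136 (its x) x 96 (its y) mm, floor 6 mm above its origin (centre of underside, on the worktop; z up). Four grey L-shaped corner posts, 12 mm above the floor, take the pod with 2 mm clearance a side, pod x along dock x, either way round; the long sides are open for 68 mm in the middle, for fingers. Docked, the pod's origin is 6 mm above the dock's.
- knob_top (a point): Centre of the small metal inner knob's flat top, 63 mm above the pod's underside. The knob is round, 24 mm in diameter, upright, and stands 18 mm clear above the ring. A black pointer line runs from here to its rim.
- inner_knob (a joint): Angle of the inner knob, rad. 0: its pointer line points at the index rib (pod's -x). It grows as the knob turns clockwise seen from above. It starts between -2.8 and -2.2 and has stops at -3.0 and 0.8; friction of about 0.03 N m keeps it where it is left.
- outer_ring (a joint): Angle of the black fluted outer ring (52 mm in diameter, from 37 to 45 mm above the pod's underside), rad. 0, its start: its white line points at the index rib; clockwise from above is positive. It turns very easily (about 0.012 N m): a finger that rubs on it drags it.
- flask_0: Bystander: conical glass flask 68 mm in diameter, 127 mm high. Origin: centre of its underside.
- beaker_400: Bystander: glass beaker 84 x 87 mm, 113 mm high. Origin: centre of its underside.
- stopper_big: Bystander: glass stopper 68 mm in diameter, 37 mm high. Origin: centre of its underside.
- reagent_b3: Bystander: brown bottle 69 mm in diameter, 142 mm high. Origin: centre of its underside.
- petri: Bystander: petri dish 67 mm in diameter, 14 mm high. Origin: centre of its underside.
Mind the look-alikes: they are no part of the job. Leave any blue or pink look-alike of the pod alone.

How it is judged:
On the way, in this order (a step that is already met when the one before it is completed fails the run):
1. the pod sits flat in the dock and the fingers have let go of it (horizontal distance between pod and dock below 0.007 m and z of pod in the frame of dock below 0.0085 m and angle between pod's own z axis and vertical below 0.05 rad and angle between the x axis of pod and the x axis of dock, either way round below 0.12 rad and contact force between the fingers and pod below 0.05 N), for 0.2 s.
2. the inner knob's pointer is on the index rib, the pod still in the dock (horizontal distance between pod and dock below 0.007 m and z of pod in the frame of dock below 0.0085 m and angle between pod's own z axis and vertical below 0.05 rad and angle between the x axis of pod and the x axis of dock, either way round below 0.12 rad and value of joint inner_knob between -0.14 and 0.14 rad), for 0.2 s.
At the end, for the whole second after the job is handed in: The pod rests flat in the dock: centre within 7 mm, underside within 2.5 mm of the dock's floor, tilt under 0.05 rad, lengthwise along the dock to 0.12 rad either way round; the inner knob within 0.14 rad of its index, the outer ring within 0.15 rad of its index; everything released and at rest (all of step 2 and value of joint outer_ring between -0.15 and 0.15 rad and linear speed of pod below 0.02 m/s); the robot touches nothing.
It fails at once if the outer ring is turned more than 0.15 rad from its setting (not (value of joint outer_ring between -0.15 and 0.15 rad)).
It fails at once if the pod is dropped (falls free faster than 0.6 m/s) (linear speed of pod above 0.6 m/s and contact force between the fingers and pod below 0.05 N).
It fails at once if a bystander (flask, beaker, stopper, brown bottle, petri dish) is moved more than 30 mm or knocked over (distance of any of flask_0, beaker_400, stopper_big, reagent_b3, petri from where it was at the start of the episode above 0.03 m or angle between any of flask_0, beaker_400, stopper_big, reagent_b3, petri's own z axis and vertical above 0.5 rad).
It also fails if it takes over 66 s, if anything falls off the work surface, if the arm or the gripper's body presses on something with over 40 N, if the wrist force passes 120 N, or if a joint passes its speed limit or range.

## Working session

There is one attempt and no reset: what is moved stays moved. The work goes in short steps, Python scripts to look and compute and a tool call to move; the robot and the scene stay as the last step left them, time stands still between calls to the robot, and variables do not carry over. Pictures are saved under pics/ and viewed, about 8 in all and at most 12, crops included, and the job is handed in when it is done.

Besides the shell and the picture viewer there is one more tool, called after "Request:" as name(argument=value, ...), one argument or row to a line, values as JSON. apply_moves: Moves the arm, as the interface text tells. Its arguments: {"type":"object","properties":{"series":{"type":"array","items":{"type":"array","items":{"type":"number"}}},"newtons":{"type":"number"}},"required":["series"]}

```bash
mkdir -p pics
cat > h.py <<'E'
import numpy as np, cv2
from rig import ctrl
R=lambda v: cv2.Rodrigues(np.array(v,float))[0]
def cam2world(p,name,st=None):
    """4x4 world_from_camera"""
    T=np.eye(4)
    if name=="wrist":
        T[:3,:3]=R(st["eef_rot"]);T[:3,3]=st["position"];return T@np.array(p["tool_from_camera"])
    r=R(p["rvec"]);T[:3,:3]=r.T;T[:3,3]=-r.T@np.ravel(p["tvec"]);return T
def K(p):
    f=210/np.tan(np.radians(p["fovy"])/2);return np.array([[f,0,p["cx"]],[0,f,p["cy"]],[0,0,1]])
def px2plane(p,W,uv,z):
    n=cv2.undistortPoints(np.array(uv,float).reshape(-1,1,2),K(p),np.array(p["dist"],float)).reshape(-1,2)
    d=np.c_[n,np.ones(len(n))]@W[:3,:3].T;o=W[:3,3]
    return o+d*((z-o[2])/d[:,2])[:,None]
def proj(p,W,X):
    Ci=np.linalg.inv(W);rv=cv2.Rodrigues(Ci[:3,:3])[0]
    return cv2.projectPoints(np.array(X,float),rv,Ci[:3,3],K(p),np.array(p["dist"],float))[0].reshape(-1,2)
def shot(name):
    st=ctrl.sense();p=ctrl.camera(name);return p,cam2world(p,name,st),st
def save(p,f,img=None):
    cv2.imwrite("pics/"+f,cv2.cvtColor(p["frame"] if img is None else img,cv2.COLOR_RGB2BGR))
E
python3 - <<'E'
from h import *
np.set_printoptions(precision=3,suppress=True)
s=ctrl.sense();print(s["time"],s["position"],R(s["eef_rot"]),ctrl.grasp_offset)
for n in("top","scene"):
    p,W,st=shot(n);save(p,n+"0.png");print(n,p["fovy"],W[:3,3])
    for q in("pod","dock","knob_top","flask_0","beaker_400","stopper_big","reagent_b3","petri"):
        for d in ctrl.recognise(p,q)[:4]:
            x=W@np.r_[d["position"],1];print(q,round(d["confidence"],2),x[:3],proj(p,W,x[:3])[0].round())
E
```

```text
0.0 [ 0.138 -0.583  0.218] [[ 0.23  -0.973 -0.   ]
 [-0.973 -0.23   0.002]
 [-0.002 -0.    -1.   ]] 0.0188
top 55.56814965500174 [0.416 0.002 1.199]
pod 0.93 [0.374 0.12  0.036] [229. 268.]
pod 0.73 [0.516 0.181 0.035] [209. 219.]
pod 0.6 [0.679 0.39  0.039] [139. 163.]
dock 0.56 [ 0.526 -0.153  0.007] [322. 217.]
dock 0.42 [ 0.498 -0.002  0.038] [272. 225.]
knob_top 0.59 [0.374 0.123 0.063] [227. 269.]
knob_top 0.53 [0.682 0.402 0.059] [132. 160.]
knob_top 0.38 [0.517 0.186 0.062] [206. 218.]
flask_0 0.95 [ 0.502 -0.004  0.04 ] [273. 224.]
beaker_400 0.63 [ 0.529 -0.153  0.004] [322. 216.]
beaker_400 0.58 [ 0.681 -0.015  0.043] [277. 164.]
stopper_big 0.86 [0.554 0.404 0.015] [135. 206.]
reagent_b3 0.87 [ 0.471 -0.41   0.103] [420. 235.]
reagent_b3 0.35 [ 0.683 -0.018  0.043] [278. 163.]
petri 0.84 [0.401 0.381 0.002] [142. 258.]
scene 53.851982353070646 [-0.169  0.892  0.635]
pod 0.92 [0.511 0.201 0.035] [238. 249.]
pod 0.73 [0.361 0.14  0.034] [296. 259.]
pod 0.69 [0.662 0.413 0.035] [139. 263.]
dock 0.84 [ 0.517 -0.151  0.006] [309. 213.]
dock 0.17 [0.505 0.201 0.046] [239. 246.]
knob_top 0.5 [0.365 0.13  0.057] [297. 250.]
flask_0 0.68 [0.493 0.009 0.051] [286. 221.]
beaker_400 0.89 [0.655 0.013 0.078] [246. 198.]
stopper_big 0.76 [0.542 0.42  0.025] [166. 285.]
reagent_b3 0.15 [0.514 0.195 0.06 ] [239. 240.]
petri 0.64 [0.399 0.379 0.004] [221. 308.]
```

```bash
python3 -c "
import cv2,numpy as np
a=cv2.imread('pics/top0.png');b=cv2.imread('pics/scene0.png')
print(a.shape)"
```

```text
(420, 560, 3)
```

View pics/top0.png

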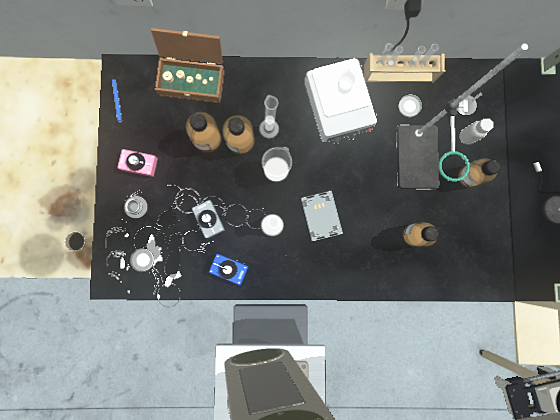

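View pics/scene0.png

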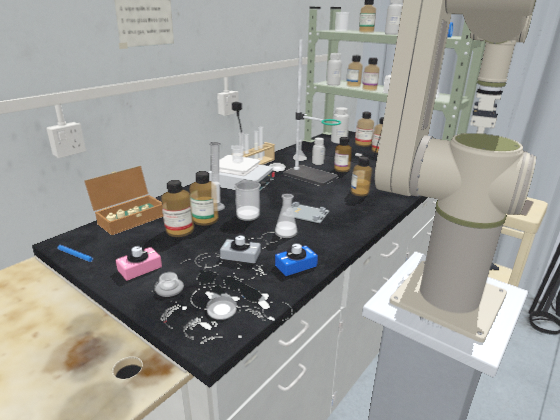

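The top view shows the grey pod at about (208,219), world (0.516, 0.183). The dock is at (322,217), and the flask stands between them at (272,225). The blue look-alike at (230,268) and the pink one at (137,161) stay untouched. Next I get the orientations from masks.

Run:
```python
from h import *
np.set_printoptions(precision=3,suppress=True)
p,W,st=shot("top")
for q,z,uv in(("pod",.036,(208,219)),("dock",.006,(322,217))):
    for m in ctrl.masks_of(p,q):
        r=m["region"];ys,xs=np.nonzero(r)
        if np.hypot(xs.mean()-uv[0],ys.mean()-uv[1])>15: continue
        P=px2plane(p,W,np.c_[xs,ys],z)[:,:2]
        b=cv2.minAreaRect((P*1000).astype(np.float32));print(q,m["confidence"],r.sum(),b);print(cv2.boxPoints(b))
big=cv2.resize(p["frame"][180:260,180:360],None,fx=4.4,fy=4.4,interpolation=cv2.INTER_CUBIC);save(p,"topcrop.png",big)
print(R(st["eef_rot"]))
```

```text
pod 0.91 747 ((515.8914184570312, 186.47207641601562), (98.91065979003906, 64.70474243164062), 27.39154815673828)
[[457.097 192.444]
 [486.865 134.994]
 [574.686 180.5  ]
 [544.918 237.95 ]]
dock 0.65 1409 ((532.362548828125, -151.29443359375), (136.4919891357422, 95.78103637695312), 13.886938095092773)
[[ 454.617 -121.183]
 [ 477.605 -214.165]
 [ 610.108 -181.406]
 [ 587.12   -88.424]]
[[ 0.23  -0.973  0.   ]
 [-0.973 -0.23  -0.   ]
 [ 0.    -0.    -1.   ]]
```

View pics/topcrop.png

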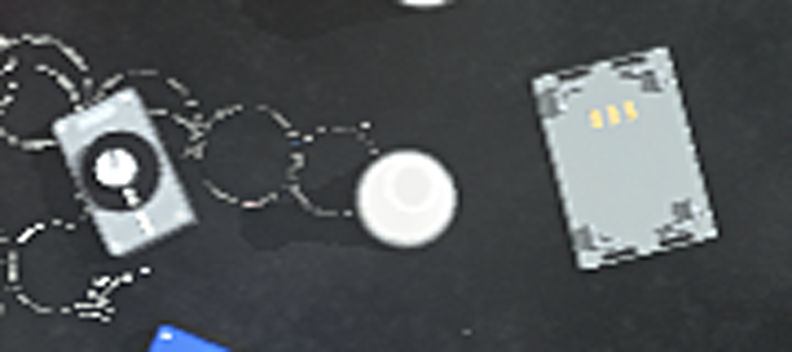

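The crop shows the rib and white lines pointing toward the lower right of the pod, so its +x has yaw about 27°. The dock's long axis has yaw about 14°. I'm approaching now.

Request:
apply_moves(
  series=[
    [-0.03, -0.0247, 0, 0, 0.093],
    [-0.03, -0.0247, 0, 0, 0.093],
    [-0.03, -0.0247, 0, 0, 0.093],
    [-0.03, -0.0247, 0, 0, 0.093],
    [-0.03, -0.0247, 0, 0, 0.093],
  ],
)

```text
time: 1.47
position: [0.224, -0.408, 0.2185]
eef_rot: [-2.463, 1.95, -0.0]
wrist_force: [0.0, 0.3, 0.9]
finger_gap: 1.002
```

Request:
apply_moves(
  series=[
    [-0.03, -0.0247, 0, 0, 0.093],
    [-0.03, -0.0247, 0, 0, 0.093],
    [-0.03, -0.0247, 0, 0, 0.093],
    [-0.03, -0.0247, 0, 0, 0.093],
    [-0.03, -0.0247, 0, 0, 0.093],
  ],
)

```text
time: 1.88
position: [0.3097, -0.2336, 0.2189]
eef_rot: [2.463, -1.95, 0.002]
wrist_force: [0.7, 0.4, -0.7]
finger_gap: 0.997
```

Request:
apply_moves(
  series=[
    [-0.03, -0.0247, 0, 0, 0.093],
    [-0.03, -0.0247, 0, 0, 0.093],
    [-0.03, -0.0247, 0, 0, 0.093],
    [-0.03, -0.0247, 0, 0, 0.093],
    [-0.03, -0.0247, 0, 0, 0.093],
  ],
)

```text
time: 2.3
position: [0.3956, -0.059, 0.2191]
eef_rot: [-2.463, 1.949, -0.002]
wrist_force: [1.2, -0.2, 0.1]
finger_gap: 0.999
```

Request:
apply_moves(
  series=[
    [-0.03, -0.0247, 0, 0, 0.093],
    [-0.03, -0.0247, 0, 0, 0.093],
    [-0.03, -0.0247, 0, 0, 0.093],
    [-0.03, -0.0247, 0, 0, 0.093],
    [-0.03, -0.0247, 0, 0, 0.093],
  ],
)

```text
time: 2.72
position: [0.4814, 0.1157, 0.2188]
eef_rot: [-2.463, 1.949, -0.001]
wrist_force: [0.9, -1.0, 1.5]
finger_gap: 0.998
```

Request:
apply_moves(
  series=[
    [-0.03, -0.0247, 0, 0, 0.093],
    [-0.03, -0.0247, 0, 0, 0.093],
    [0, 0, 0, -5, 0.093],
    [0, 0, 0, -5, 0.093],
    [0, 0, 0, -4, 0.093],
  ],
)

```text
time: 3.13
position: [0.515, 0.1842, 0.2181]
eef_rot: [2.687, -1.626, -0.001]
wrist_force: [-0.2, -0.3, 0.7]
finger_gap: 0.997
```

```bash
cat > podfit.py <<'E'
from h import *
np.set_printoptions(precision=4,suppress=True)
def fit(name,q,z,near=None,f=None):
    p,W,st=shot(name)
    for d in ctrl.recognise(p,q)[:3]: print(q,"rec",d["confidence"],(W@np.r_[d["position"],1])[:3])
    for m in ctrl.masks_of(p,q)[:3]:
        r=m["region"];ys,xs=np.nonzero(r)
        P=px2plane(p,W,np.c_[xs,ys],z)[:,:2]
        b=cv2.minAreaRect((P*1000).astype(np.float32));print(q,round(m["confidence"],2),r.sum(),b,"px",xs.min(),xs.max(),ys.min(),ys.max())
    if f: save(p,f)
    Rt=R(st["eef_rot"]);print("tool yaw",np.degrees(np.arctan2(Rt[1,0],Rt[0,0])),"tcp",st["position"],"cam",W[:3,3])
    return p,W,st
E
python3 - <<'E'
from podfit import *
fit("wrist","pod",.036,f="w1.png")
E
```

```text
pod rec 0.73 [0.5228 0.1857 0.041 ]
pod rec 0.58 [0.3982 0.1457 0.0366]
pod rec 0.34 [0.3988 0.374  0.0007]
pod 0.97 5793 ((519.6493530273438, 186.58151245117188), (101.46304321289062, 59.423057556152344), 26.343990325927734) px 251 311 131 231
tool yaw -62.36077573601398 tcp [0.515  0.1842 0.2181] cam [0.5825 0.2183 0.3837]
```

View pics/w1.png

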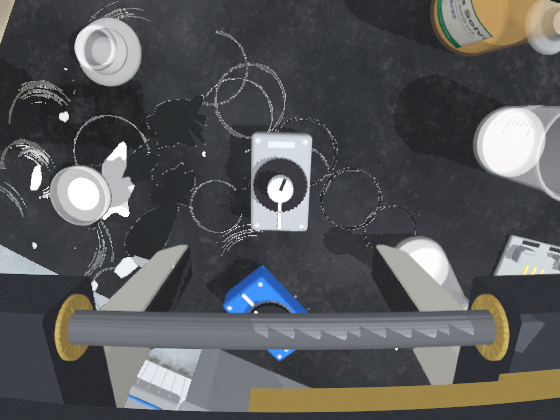

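The wrist view shows the grey pod at (280,180), aligned with the jaws. The pointer line is toward the upper part of the knob, and the rib points down. Nothing stands where the fingers come down.

Request:
apply_moves(
  series=[
    [0, -0.005, 0.03, 1, 0.093],
    [0, 0, 0.03, 0, 0.093],
    [0, 0, 0.03, 0, 0.093],
    [0, 0, 0.03, 0, 0.093],
    [0, 0, 0.03, 0, 0.093],
  ],
)

```text
time: 3.7
position: [0.5196, 0.1853, 0.0677]
eef_rot: [-2.665, 1.663, -0.001]
wrist_force: [0.7, 0.4, 0.5]
finger_gap: 1.001
```

Request:
apply_moves(
  series=[
    [0, 0, 0.02, 0, 0.093],
    [0, 0, 0.02, 0, 0.093],
    [0, 0, 0.015, 0, 0.093],
    [0, 0, 0.004, 0, 0.093],
    [0, 0, 0, 0, 0.093],
  ],
)

```text
time: 4.12
position: [0.5184, 0.185, 0.0084]
eef_rot: [2.665, -1.66, -0.003]
wrist_force: [0.3, -0.0, -0.1]
finger_gap: 0.996
```

Request:
apply_moves(
  series=[
    [0, 0, 0, 0, 0.05],
    [0, 0, 0, 0, 0.05],
    [0, 0, 0, 0, 0.05],
    [0, 0, 0, 0, 0.05],
    [0, 0, 0, 0, 0.05],
  ],
  newtons=20,
)

```text
time: 4.53
position: [0.5201, 0.1858, 0.0105]
eef_rot: [-2.667, 1.658, -0.001]
wrist_force: [-2.7, 6.0, 5.2]
finger_gap: 0.688
```

Request:
apply_moves(
  series=[
    [0, 0, 0, 0, 0.05],
    [0, 0, 0, 0, 0.05],
    [0, 0, 0, 0, 0.05],
  ],
)

```text
time: 4.78
position: [0.5198, 0.1863, 0.0105]
eef_rot: [-2.667, 1.658, 0.0]
wrist_force: [-2.6, 4.9, 5.8]
finger_gap: 0.645
```

Request:
apply_moves(
  series=[
    [0, 0, -0.005, 0, 0.05],
    [0, 0, -0.015, 0, 0.05],
    [0, 0, -0.025, 0, 0.05],
    [0, 0, -0.03, 0, 0.05],
    [0, 0, -0.03, 0, 0.05],
  ],
  newtons=25,
)

```text
time: 5.2
position: [0.5179, 0.1847, 0.1141]
eef_rot: [2.665, -1.657, -0.004]
wrist_force: [0.9, -0.1, -5.5]
finger_gap: 0.642
```

Request:
apply_moves(
  series=[
    [0, 0, -0.03, 0, 0.05],
    [0, 0, -0.03, 0, 0.05],
    [0, 0, -0.025, 0, 0.05],
    [0, 0, -0.01, 0, 0.05],
    [0, 0, 0, 0, 0.05],
  ],
)

```text
time: 5.62
position: [0.521, 0.1856, 0.2123]
eef_rot: [-2.666, 1.657, -0.005]
wrist_force: [1.2, 0.0, -4.7]
finger_gap: 0.639
```

Run:
```python
from podfit import *
p,W,st=fit("wrist","pod",.21,f="w2.png")
fit("wrist","dock",.006)
Rt=R(st["eef_rot"]);print(st["finger_gap"],st["wrist_force"]);print(Rt[:,:2].T)
```

```text
pod rec 0.64 [0.5393 0.1869 0.2398]
pod 0.92 22584 ((510.01495361328125, 179.21926879882812), (122.39156341552734, 70.02687072753906), 26.020471572875977) px 211 352 169 378
tool yaw -63.73011943680899 tcp [0.521  0.1856 0.2123] cam [0.5883 0.2181 0.3783]
dock rec 0.59 [ 0.5615 -0.1355  0.0019]
dock 0.66 2582 ((568.6683959960938, -142.52297973632812), (114.18522644042969, 64.38806915283203), 88.48334503173828) px 501 559 235 304
tool yaw -63.72298551422647 tcp [0.5183 0.1851 0.2069] cam [0.587  0.2178 0.3723]
0.6390237878682606 [ 1.154   0.0303 -4.744 ]
[[ 0.4426 -0.8967  0.0013]
 [-0.8967 -0.4426 -0.0044]]
```

View pics/w2.png

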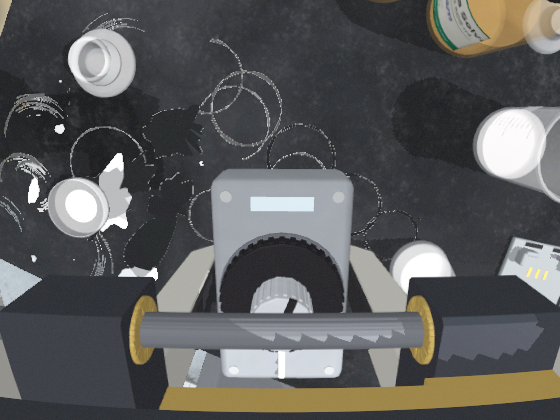

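The pod is held, with its top corners at about (213,171), (352,171), (341,377) and (222,378). I work out its offset in the tool frame from these.

Run:
```python
from h import *
np.set_printoptions(precision=4,suppress=True)
p,W,st=shot("wrist");T=np.array(p["tool_from_camera"]);print(T)
uv=np.array([(212,170),(352.5,170),(342,378.5),(221,378.5)],float)
print(px2plane(p,T,uv,-0.0255))
o=np.array([(-30,-50,0),(30,-50,0),(30,50,0),(-30,50,0)])/1000.
ok,rv,tv=cv2.solvePnP(o,uv,K(p),np.array(p["dist"]))
M=np.eye(4);M[:3,:3]=R(rv);M[:3,3]=tv.ravel();print(T@M)
```

```text
[[ 1.     -0.0005 -0.0002  0.0009]
 [ 0.0006  0.9634  0.2681 -0.0755]
 [ 0.     -0.2681  0.9634 -0.1657]
 [ 0.      0.      0.      1.    ]]
[[-0.027  -0.0525 -0.0255]
 [ 0.0295 -0.0525 -0.0255]
 [ 0.0305  0.05   -0.0255]
 [-0.0288  0.0499 -0.0255]]
[[ 1.     -0.0033 -0.0046  0.0011]
 [ 0.0038  0.9946  0.1039 -0.0012]
 [ 0.0042 -0.1039  0.9946 -0.0216]
 [ 0.      0.      0.      1.    ]]
```

Request:
apply_moves(
  series=[
    [0.01, 0.009, 0, 0, 0.05],
    [0.02, 0.018, 0, 0, 0.05],
    [0.025, 0.023, 0, 0, 0.05],
    [0.025, 0.023, 0, 0, 0.05],
    [0.025, 0.023, 0, 0, 0.05],
  ],
)

```text
time: 6.38
position: [0.4788, 0.0473, 0.2089]
eef_rot: [2.668, -1.657, -0.001]
wrist_force: [1.0, 0.2, -4.7]
finger_gap: 0.641
```

Request:
apply_moves(
  series=[
    [0.025, 0.023, 0, 0, 0.05],
    [0.025, 0.023, 0, 0, 0.05],
    [0.025, 0.023, 0, 0, 0.05],
    [0.025, 0.023, 0, 0, 0.05],
    [0.025, 0.023, 0, 0, 0.05],
  ],
)

```text
time: 6.8
position: [0.4308, -0.1158, 0.2092]
eef_rot: [2.668, -1.658, -0.0]
wrist_force: [0.7, -1.6, -5.2]
finger_gap: 0.642
```

Request:
apply_moves(
  series=[
    [0.025, 0.024, 0, 0, 0.05],
    [0.015, 0.015, 0, 0, 0.05],
    [0.01, 0.01, 0, 4, 0.05],
    [0, 0, 0, 5, 0.05],
    [0, 0, 0, 3.4, 0.05],
  ],
)

```text
time: 7.22
position: [0.4092, -0.182, 0.2091]
eef_rot: [2.466, -1.945, -0.001]
wrist_force: [-0.3, 0.3, -4.2]
finger_gap: 0.641
```

Request:
apply_moves(
  series=[
    [0, 0, 0, 0, 0.05],
    [0, 0, 0, 0, 0.05],
  ],
)

```text
time: 7.38
position: [0.4099, -0.1808, 0.2093]
eef_rot: [2.475, -1.935, -0.001]
wrist_force: [0.4, 0.1, -4.9]
finger_gap: 0.644
```

Run:
```python
from podfit import *
p,W,st=fit("wrist","dock",.006,f="w3.png")
print(R(st["eef_rot"])[:,:2].T,st["finger_gap"])
```

```text
dock rec 0.68 [ 0.5269 -0.1531  0.0025]
tool yaw -76.02716465378774 tcp [ 0.4099 -0.1808  0.2093] cam [ 0.4835 -0.1632  0.3749]
[[ 0.2415 -0.9704 -0.0003]
 [-0.9704 -0.2415  0.0005]] 0.6444443458935659
```

View pics/w3.png

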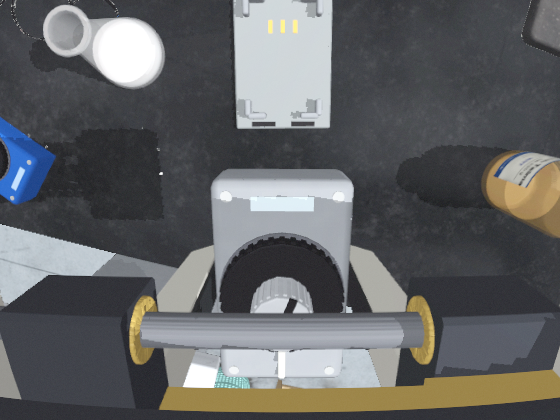

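The dock is straight ahead, with its near edge on row 128 between columns 237 and 330. Its far end is cut off, so I move 32 mm forward and look again.

Request:
apply_moves(
  series=[
    [0, -0.016, 0, 0, 0.05],
    [0, -0.016, 0, 0, 0.05],
    [0, 0, 0, 0, 0.05],
    [0, 0, 0, 0, 0.05],
    [0, 0, 0, 0, 0.05],
  ],
)

```text
time: 7.95
position: [0.4411, -0.1728, 0.2094]
eef_rot: [2.475, -1.935, -0.001]
wrist_force: [-0.1, -0.3, -5.6]
finger_gap: 0.646
```

Run:
```python
from podfit import *
p,W,st=fit("wrist","dock",.006)
g=p["frame"][0:200,190:380];save(p,"w4.png",cv2.resize(g,None,fx=4,fy=3*4/3.,interpolation=cv2.INTER_CUBIC)[:600])
g=p["frame"][0:150,190:380];save(p,"w4.png",cv2.resize(g,None,fx=4,fy=4,interpolation=cv2.INTER_CUBIC))
np.savez("w4.npz",W=W,f=p["fovy"],cx=p["cx"],cy=p["cy"],d=p["dist"],T=p["tool_from_camera"])
```

```text
dock rec 0.68 [ 0.503  -0.0199  0.075 ]
dock rec 0.59 [ 0.5372 -0.1552  0.003 ]
dock 0.61 12999 ((533.1979370117188, -151.90084838867188), (133.82595825195312, 95.88089752197266), 14.145170211791992) px 234 331 21 158
tool yaw -76.04388228696774 tcp [ 0.4411 -0.1728  0.2094] cam [ 0.5148 -0.1552  0.375 ]
```

View pics/w4.png

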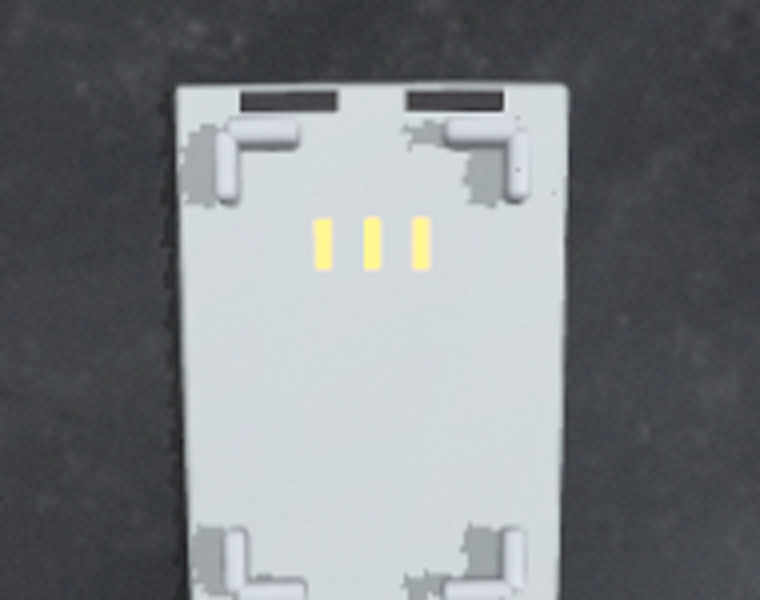

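Run:
```python
from podfit import *
p,W,st=shot("wrist");T=np.array(p["tool_from_camera"])
z=st["position"][2]-.006
uv=np.array([(234.1,21),(332.2,21),(237.3,147.5),(329.5,147.5),(283,158.5)])
print(px2plane(p,T,uv,z), st["position"])
# posts: inner faces tops at z=18mm
uv=np.array([(249.5,40),(317,40),(249.5,142),(315,142),(257,36.5),(310,36.5),(257,144),(310,144)])
print(px2plane(p,T,uv,z-.012))
# pod at present
gray=cv2.cvtColor(p["frame"],cv2.COLOR_RGB2GRAY).astype(float)
for r in(190,210,360): 
    g=np.abs(np.diff(cv2.GaussianBlur(gray,(3,3),0)[r]));print(r,[ (i,int(g[i])) for i in range(195,370) if g[i]>25])
```

```text
[[-0.0452 -0.1618  0.2036]
 [ 0.05   -0.1618  0.2036]
 [-0.0452 -0.0388  0.2036]
 [ 0.0506 -0.0388  0.2036]
 [ 0.0023 -0.0272  0.2036]] [ 0.441  -0.1731  0.2096]
[[-0.0295 -0.1417  0.1916]
 [ 0.0343 -0.1417  0.1916]
 [-0.0313 -0.0454  0.1916]
 [ 0.0342 -0.0454  0.1916]
 [-0.0224 -0.1448  0.1916]
 [ 0.0277 -0.1448  0.1916]
 [-0.0239 -0.0434  0.1916]
 [ 0.0293 -0.0434  0.1916]]
190 [(209, 25), (210, 43), (211, 32), (352, 45), (353, 57), (354, 25)]
210 [(211, 41), (212, 27), (351, 31), (352, 28)]
360 [(277, 37)]
```

Request:
apply_moves(
  series=[
    [0.0015, -0.018, 0, 0, 0.05],
    [0, -0.025, 0, 0, 0.05],
    [0, -0.025, 0, 0, 0.05],
    [0, -0.018, 0, 0, 0.05],
    [0, -0.007, 0, 0, 0.05],
  ],
)

```text
time: 8.57
position: [0.5337, -0.1516, 0.2095]
eef_rot: [-2.474, 1.935, -0.001]
wrist_force: [-0.5, 1.4, -5.6]
finger_gap: 0.645
```

Request:
apply_moves(
  series=[
    [0, 0, 0.02, 0, 0.05],
    [0, 0, 0.03, 0, 0.05],
    [0, 0, 0.03, 0, 0.05],
    [0, 0, 0.03, 0, 0.05],
    [0, 0, 0.025, 0, 0.05],
  ],
)

```text
time: 8.98
position: [0.5306, -0.1521, 0.0725]
eef_rot: [2.473, -1.936, -0.003]
wrist_force: [-0.9, 0.0, -5.4]
finger_gap: 0.644
```

Request:
apply_moves(
  series=[
    [0, 0, 0.015, 0, 0.05],
    [0, 0, 0, 0, 0.05],
    [0, 0, 0, 0, 0.05],
    [0, 0, 0, 0, 0.05],
  ],
)

```text
time: 9.32
position: [0.5329, -0.1527, 0.0613]
eef_rot: [-2.473, 1.937, -0.003]
wrist_force: [1.1, -0.3, -4.6]
finger_gap: 0.64
```

Run:
```python
from podfit import *
p,W,st=fit("wrist","pod",.09,f="w5.png");T=np.array(p["tool_from_camera"]);Rt=R(st["eef_rot"])
# expected dock centre in tool frame
d=np.array([0.441,-0.173])+np.array([[.2415,-.9704],[-.9704,-.2415]]).T@np.array([.0023,-.0943]);print("dock",d)
print("dock in tool",Rt.T@(np.r_[d,0]-st["position"]),st["wrist_force"])
```

```text
pod rec 0.6 [ 0.5541 -0.1538  0.0899]
pod 0.98 22774 ((536.7113037109375, -152.36074829101562), (100.27075958251953, 57.81026840209961), 13.770713806152344) px 211 352 168 378
pod 0.44 1403 ((627.0510864257812, -61.331180572509766), (7.323312759399414, 38.96508026123047), 10.022385597229004) px 51 151 0 20
tool yaw -76.13201838249833 tcp [ 0.5329 -0.1527  0.0613] cam [ 0.6061 -0.1351  0.2271]
dock [ 0.5331 -0.1525]
dock in tool [-0.0003 -0.0002  0.0613] [ 1.1435 -0.2962 -4.5841]
```

View pics/w5.png

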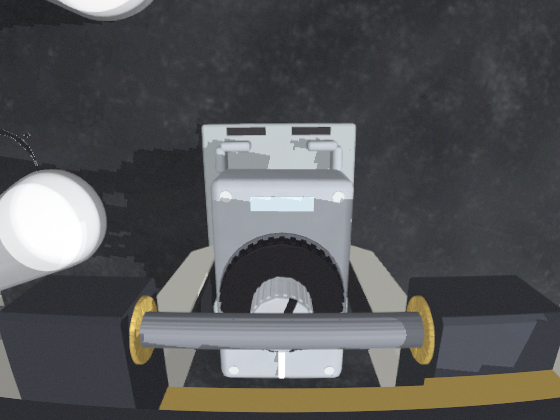

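The pod hovers over the dock. The dock's far edge is on row 125 between columns 203 and 356, and both front posts are visible at columns 217 and 341.

Run:
```python
from podfit import *
p,W,st=shot("wrist");T=np.array(p["tool_from_camera"]);z=st["position"][2]
print(z,px2plane(p,T,[(203,124.5),(356,124.5)],z-.006))
print(px2plane(p,T,[(217,150),(341.5,150),(235,142),(322,142),(235,151),(322,151)],z-.018))
print("pod",px2plane(p,T,[(212,170),(352.5,170),(342,378.5),(221,378.5)],-.0255))
```

```text
0.06176821419034514 [[-0.0477 -0.0678  0.0558]
 [ 0.0466 -0.0677  0.0558]]
[[-0.0375 -0.0533  0.0438]
 [ 0.0361 -0.0533  0.0438]
 [-0.0266 -0.058   0.0438]
 [ 0.0245 -0.0579  0.0438]
 [-0.0268 -0.0527  0.0438]
 [ 0.0246 -0.0526  0.0438]]
pod [[-0.0272 -0.0527 -0.0255]
 [ 0.0292 -0.0527 -0.0255]
 [ 0.0302  0.0498 -0.0255]
 [-0.029   0.0497 -0.0255]]
```

Request:
apply_moves(
  series=[
    [-0.0013, 0.001, 0, 0, 0.05],
    [0, 0, 0.01, 0, 0.05],
    [0, 0, 0.01, 0, 0.05],
    [0, 0, 0.005, 0, 0.05],
    [0, 0, 0.003, 0, 0.05],
  ],
)

```text
time: 9.93
position: [0.5294, -0.1506, 0.0295]
eef_rot: [2.473, -1.936, -0.005]
wrist_force: [-0.4, 0.2, -4.3]
finger_gap: 0.646
```

Request:
apply_moves(
  series=[
    [0, 0, 0.003, 0, 0.05],
    [0, 0, 0.003, 0, 0.05],
    [0, 0, 0.003, 0, 0.05],
    [0, 0, 0.002, 0, 0.05],
    [0, 0, 0, 0, 0.05],
  ],
)

```text
time: 10.35
position: [0.5321, -0.1509, 0.0219]
eef_rot: [-2.473, 1.936, -0.003]
wrist_force: [0.1, 5.9, 4.2]
finger_gap: 0.644
```

Contact came early with 6 N pushing toward +y, so the pod is rubbing on the −y posts. I back off, shift slightly, and come down again.

Request:
apply_moves(
  series=[
    [0, 0, -0.002, 0, 0.05],
    [-0.0012, 0, 0, 0, 0.05],
    [0, 0, 0.002, 0, 0.05],
    [0, 0, 0.001, 0, 0.05],
    [0, 0, 0, 0, 0.05],
  ],
)

```text
time: 10.77
position: [0.5309, -0.1503, 0.0218]
eef_rot: [2.473, -1.936, 0.001]
wrist_force: [-10.6, 3.7, 19.1]
finger_gap: 0.646
```

Request:
apply_moves(
  series=[
    [0, 0, -0.0015, 0, 0.05],
    [0, 0, 0, 0, 0.05],
  ],
)

```text
time: 10.93
position: [0.5309, -0.1503, 0.022]
eef_rot: [-2.474, 1.937, -0.002]
wrist_force: [-2.7, 2.3, 8.8]
finger_gap: 0.642
```

Run:
```python
from h import *
p,W,st=shot("wrist");T=np.array(p["tool_from_camera"]);print(st["position"],st["wrist_force"])
save(p,"w6.png",cv2.resize(p["frame"][100:400,180:380],None,fx=2,fy=2,interpolation=cv2.INTER_CUBIC))
```

```text
[ 0.53089942 -0.15028975  0.02195434] [-2.65060333  2.32057091  8.8404079 ]
```

View pics/w6.png

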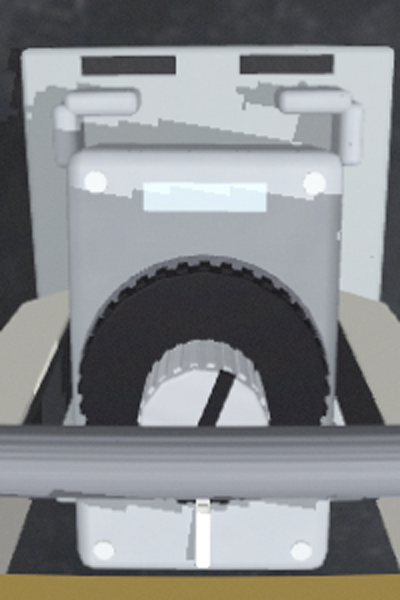

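Run:
```python
from podfit import *
p,W,st=shot("wrist");T=np.array(p["tool_from_camera"]);z=st["position"][2]
uv=lambda a:[(180+x/2,100+y/2) for x,y in a]
print(z,"base",px2plane(p,T,uv([(22,47),(393,47)]),z-.006))
print("post outer x",px2plane(p,T,uv([(54,120),(362,120)]),z-.018))
print("post inner x",px2plane(p,T,uv([(77,135),(342,135)]),z-.018))
print("post y out/in",px2plane(p,T,uv([(100,89),(100,113),(315,89),(315,113)]),z-.018))
print("pod",px2plane(p,T,uv([(69,146),(342,146),(327,570),(78,570)]),-.0255))
print("mid",px2plane(p,T,uv([(71,220),(339,220)]),-.0255))
# finger pads angle: compare corners at z
```

```text
0.021908742564455658 base [[-0.0451 -0.0698  0.0159]
 [ 0.0487 -0.0698  0.0159]]
post outer x [[-0.0353 -0.0528  0.0039]
 [ 0.0391 -0.0528  0.0039]]
post inner x [[-0.0299 -0.0491  0.0039]
 [ 0.0344 -0.0491  0.0039]]
post y out/in [[-0.0239 -0.0602  0.0039]
 [-0.0241 -0.0544  0.0039]
 [ 0.0274 -0.0601  0.0039]
 [ 0.0276 -0.0544  0.0039]]
pod [[-0.0263 -0.0515 -0.0255]
 [ 0.0286 -0.0515 -0.0255]
 [ 0.0312  0.0539 -0.0255]
 [-0.0303  0.0538 -0.0255]]
mid [[-0.0266 -0.036  -0.0255]
 [ 0.0288 -0.036  -0.0255]]
```

Run:
```python
from podfit import *
p,W,st=shot("wrist");T=np.array(p["tool_from_camera"]);z=st["position"][2]
for uv in([(212,170),(352.5,170),(342,378.5),(221,378.5)],[(214.5,173),(351,173),(343.5,385),(219,385)]):
    # use side-edge/end-edge model, corner = intersection of extrapolated edges
    o=np.array([(-30,-50,0),(30,-50,0),(30,50,0),(-30,50,0)])/1000.
    ok,rv,tv=cv2.solvePnP(o,np.array(uv,float),K(p),np.array(p["dist"]))
    M=np.eye(4);M[:3,:3]=R(rv);M[:3,3]=tv.ravel();M=T@M
    B=M@np.array([0,0,.036,1]) # underside centre in tool coords (tool z down)
    print(M[:3,2],M[:3,3],"under",B, "ends z",(M@np.array([0,-.05,.036,1]))[1:3],(M@np.array([0,.05,.036,1]))[1:3])
```

```text
[-0.0045  0.1039  0.9946] [ 0.0008 -0.0014 -0.0216] under [0.0007 0.0024 0.0142 1.    ] ends z [-0.0473  0.0194] [0.0521 0.009 ]
[-0.0089  0.1777  0.984 ] [ 0.0009  0.     -0.0215] under [0.0006 0.0064 0.0139 1.    ] ends z [-0.0428  0.0228] [0.0556 0.0051]
```

The pod has pitched in the grip: its far end is down and its near end is riding on the near posts. I'll lift it, set it flat on the free worktop in front of the dock, and regrip it firmly.

Request:
apply_moves(
  series=[
    [0, 0, -0.01, 0, 0.05],
    [0, 0, -0.02, 0, 0.05],
    [0, 0.015, -0.015, 0, 0.05],
    [0, 0.025, 0, 0, 0.05],
    [0, 0.03, 0, 0, 0.05],
  ],
)

```text
time: 11.5
position: [0.4636, -0.1672, 0.0676]
eef_rot: [-2.474, 1.935, -0.005]
wrist_force: [0.2, -1.0, -4.9]
finger_gap: 0.643
```

Request:
apply_moves(
  series=[
    [0, 0.03, 0, 0, 0.05],
    [0, 0.02, 0, 0, 0.05],
    [0, 0.01, 0, 0, 0.05],
    [0, 0, 0.02, 0, 0.05],
    [0, 0, 0.015, 0, 0.05],
  ],
)

```text
time: 11.92
position: [0.4048, -0.1819, 0.0314]
eef_rot: [-2.472, 1.938, -0.004]
wrist_force: [-0.2, 0.8, -6.0]
finger_gap: 0.645
```

Request:
apply_moves(
  series=[
    [0, 0, 0.007, 0, 0.05],
    [0, 0, 0.004, 0, 0.05],
    [0, 0, 0.003, 0, 0.05],
    [0, 0, 0.002, 0, 0.05],
    [0, 0, 0, 0, 0.05],
  ],
)

```text
time: 12.33
position: [0.4048, -0.1813, 0.0156]
eef_rot: [-2.474, 1.936, -0.001]
wrist_force: [-0.7, 0.9, -5.6]
finger_gap: 0.643
```

Request:
apply_moves(
  series=[
    [0, 0, 0.002, 0, 0.05],
    [0, 0, 0.002, 0, 0.05],
    [0, 0, 0.002, 0, 0.05],
    [0, 0, 0, 0, 0.05],
    [0, 0, 0, 0, 0.05],
  ],
)

```text
time: 12.75
position: [0.405, -0.1819, 0.01]
eef_rot: [2.473, -1.936, 0.003]
wrist_force: [-3.5, -2.0, 2.6]
finger_gap: 0.645
```

```bash
cat > pose.py <<'E'
from podfit import *
def edges(p,save_as=None):
    """sub-pixel top-face end rows and widths of the held pod in the wrist picture"""
    m=ctrl.masks_of(p,"pod")
    r=max(m,key=lambda d:d["region"].sum())["region"]
    ys,xs=np.nonzero(r);rows=[ys.min(),ys.max()]
    w=[(k,xs[ys==k].min(),xs[ys==k].max()) for k in(180,195,210,365,372)]
    print("mask rows",rows,w)
E
python3 - <<'E'
from pose import *
p,W,st=shot("wrist");edges(p);print(st["position"],st["wrist_force"])
E
```

```text
mask rows [np.int64(171), np.int64(380)] [(180, np.int64(218), np.int64(347)), (195, np.int64(210), np.int64(353)), (210, np.int64(212), np.int64(352)), (365, np.int64(222), np.int64(341)), (372, np.int64(223), np.int64(340))]
[ 0.405  -0.1819  0.01  ] [-3.5496 -2.0436  2.6402]
```

Request:
apply_moves(
  series=[
    [0, 0, 0, 0, 0.093],
    [0, 0, 0, 0, 0.093],
    [0, 0, 0, 0, 0.093],
    [0, 0, 0, 0, 0.093],
    [0, 0, -0.01, 0, 0.093],
  ],
)

```text
time: 13.27
position: [0.4029, -0.1801, 0.0176]
eef_rot: [2.473, -1.937, -0.005]
wrist_force: [-0.1, -0.5, -0.2]
finger_gap: 0.957
```

Request:
apply_moves(
  series=[
    [0, 0, -0.04, 0, 0.093],
    [0, 0, -0.04, 0, 0.093],
    [0, 0, -0.04, 0, 0.093],
    [0, 0.02, -0.035, 0, 0.093],
    [0, 0.03, -0.025, 0, 0.093],
  ],
)

```text
time: 13.68
position: [0.3573, -0.1933, 0.2039]
eef_rot: [-2.475, 1.933, -0.008]
wrist_force: [-0.0, -1.8, -0.6]
finger_gap: 0.998
```

Request:
apply_moves(
  series=[
    [0, 0.03, -0.01, 0, 0.093],
    [0, 0.014, 0, 0, 0.093],
    [0, 0, 0, 0, 0.093],
    [0, 0, 0, 0, 0.093],
    [0, 0, 0, 0, 0.093],
  ],
)

```text
time: 14.1
position: [0.3135, -0.2034, 0.2091]
eef_rot: [-2.473, 1.937, -0.0]
wrist_force: [-0.1, 0.1, -0.4]
finger_gap: 0.997
```

Run:
```python
from podfit import *
p,W,st=fit("wrist","pod",.036,f="w7.png");T=np.array(p["tool_from_camera"]);Rt=R(st["eef_rot"])
m=max(ctrl.masks_of(p,"pod"),key=lambda d:d["region"].sum())["region"]
ys,xs=np.nonzero(m);print(st["finger_gap"])
P=px2plane(p,T,np.c_[xs,ys],st["position"][2]-.036);b=cv2.minAreaRect((P[:,:2]*1000).astype(np.float32));print(b);print(cv2.boxPoints(b))
save(p,"w7.png",cv2.resize(p["frame"][0:200,180:400],None,fx=3,fy=3,interpolation=cv2.INTER_CUBIC))
```

```text
pod rec 0.92 [0.367  0.0778 0.0316]
pod rec 0.84 [ 0.4033 -0.186   0.0377]
pod rec 0.72 [ 0.401  -0.1827  0.0461]
pod 0.73 6997 ((402.320068359375, -183.1185302734375), (99.51114654541016, 60.1197395324707), 13.65318489074707) px 250 315 37 148
pod 0.63 2269 ((367.9614562988281, 67.71659088134766), (73.0841293334961, 48.56427764892578), 6.070964813232422) px 0 44 32 109
tool yaw -76.13493153226123 tcp [ 0.3135 -0.2034  0.2091] cam [ 0.387  -0.186   0.3748]
0.9965059068160487
((1.623159408569336, -91.0466537475586), (60.114444732666016, 99.5006103515625), 0.20999237895011902)
[[ -28.6162  -41.4068]
 [ -28.2515 -140.9068]
 [  31.8625 -140.6865]
 [  31.4978  -41.1865]]
```

View pics/w7.png

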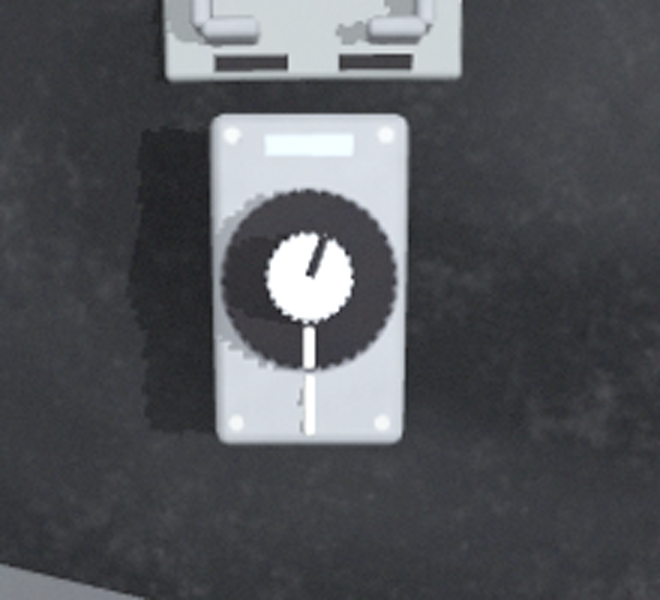

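The pod stands flat at (309,275) in this crop, which puts its centre at (0.4023, −0.1831), and the pointer is near the top of the knob. This picture puts the pod centre 1–3 mm nearer the robot than I had assumed in the grip, which explains the jam on the near posts. I regrip it, now centred.

Request:
apply_moves(
  series=[
    [0.001, -0.03, 0.02, 0, 0.093],
    [0, -0.03, 0.025, 0, 0.093],
    [0, -0.02, 0.03, 0, 0.093],
    [0, -0.011, 0.03, 0, 0.093],
    [0, 0, 0.03, 0, 0.093],
  ],
)

```text
time: 14.72
position: [0.4037, -0.1817, 0.0726]
eef_rot: [-2.475, 1.933, -0.0]
wrist_force: [0.4, -0.2, -0.7]
finger_gap: 1.001
```

Request:
apply_moves(
  series=[
    [0, 0, 0.03, 0, 0.093],
    [0, 0, 0.02, 0, 0.093],
    [0, 0, 0.01, 0, 0.093],
    [0, 0, 0.0035, 0, 0.093],
    [0, 0, 0, 0, 0.093],
  ],
)

```text
time: 15.13
position: [0.4014, -0.1824, 0.0101]
eef_rot: [2.474, -1.936, -0.003]
wrist_force: [-0.2, 0.0, -0.1]
finger_gap: 1.002
```

Request:
apply_moves(
  series=[
    [0, 0, 0, 0, 0.05],
    [0, 0, 0, 0, 0.05],
    [0, 0, 0, 0, 0.05],
    [0, 0, 0, 0, 0.05],
    [0, 0, 0, 0, 0.05],
  ],
  newtons=15,
)

```text
time: 15.55
position: [0.4022, -0.1832, 0.0114]
eef_rot: [-2.473, 1.937, -0.002]
wrist_force: [-1.0, -0.2, 0.6]
finger_gap: 0.694
```

Request:
apply_moves(
  series=[
    [0, 0, 0, 0, 0.05],
    [0, 0, 0, 0, 0.05],
    [0, 0, 0, 0, 0.05],
    [0, 0, 0, 0, 0.05],
  ],
  newtons=35,
)

```text
time: 15.88
position: [0.402, -0.183, 0.0112]
eef_rot: [-2.473, 1.937, -0.001]
wrist_force: [-1.0, 1.9, 5.7]
finger_gap: 0.641
```

Request:
apply_moves(
  series=[
    [0, 0, -0.005, 0, 0.05],
    [0, 0, -0.015, 0, 0.05],
    [0, 0, -0.02, 0, 0.05],
    [0, 0, -0.01, 0, 0.05],
    [0, 0, 0, 0, 0.05],
  ],
)

```text
time: 16.3
position: [0.4031, -0.1837, 0.0629]
eef_rot: [-2.473, 1.936, -0.006]
wrist_force: [-0.5, -0.6, -4.5]
finger_gap: 0.644
```

Run:
```python
from pose import *
p,W,st=shot("wrist");edges(p);print(st["position"],st["wrist_force"],st["finger_gap"])
```

```text
mask rows [np.int64(164), np.int64(373)] [(180, np.int64(211), np.int64(352)), (195, np.int64(211), np.int64(352)), (210, np.int64(212), np.int64(351)), (365, np.int64(222), np.int64(341)), (372, np.int64(227), np.int64(326))]
[ 0.4031 -0.1837  0.0629] [-0.5414 -0.6457 -4.5486] 0.6443360530275692
```

Request:
apply_moves(
  series=[
    [0.0014, -0.02, 0, -0.4, 0.05],
    [0, -0.03, 0, 0, 0.05],
    [0, -0.035, 0, 0, 0.05],
    [0, -0.03, 0, 0, 0.05],
    [0, -0.015, 0, 0, 0.05],
  ],
)

```text
time: 16.82
position: [0.53, -0.151, 0.059]
eef_rot: [-2.481, 1.927, 0.001]
wrist_force: [0.0, -0.2, -4.4]
finger_gap: 0.642
```

Request:
apply_moves(
  series=[
    [0, -0.0044, 0, 0, 0.05],
    [0, 0, 0.01, 0, 0.05],
    [0, 0, 0.01, 0, 0.05],
    [0, 0, 0.006, 0, 0.05],
    [0, 0, 0.002, 0, 0.05],
  ],
)

```text
time: 17.23
position: [0.5293, -0.1508, 0.0296]
eef_rot: [2.478, -1.928, -0.007]
wrist_force: [-2.0, 0.1, -5.3]
finger_gap: 0.646
```

Request:
apply_moves(
  series=[
    [0, 0, 0.003, 0, 0.05],
    [0, 0, 0.003, 0, 0.05],
    [0, 0, 0.003, 0, 0.05],
    [0, 0, 0.003, 0, 0.05],
    [0, 0, 0.001, 0, 0.05],
  ],
)

```text
time: 17.65
position: [0.5322, -0.1512, 0.0194]
eef_rot: [-2.48, 1.928, 0.0]
wrist_force: [-0.3, 1.3, -4.9]
finger_gap: 0.645
```

Request:
apply_moves(
  series=[
    [0, 0, 0.001, 0, 0.05],
    [0, 0, 0.001, 0, 0.05],
    [0, 0, 0.0005, 0, 0.05],
    [0, 0, 0, 0, 0.05],
  ],
)

```text
time: 17.98
position: [0.5325, -0.1512, 0.0173]
eef_rot: [-2.48, 1.928, -0.0]
wrist_force: [0.9, 0.0, -4.1]
finger_gap: 0.641
```

Request:
apply_moves(
  series=[
    [0, 0, 0.001, 0, 0.05],
    [0, 0, 0, 0, 0.05],
    [0, 0, 0, 0, 0.05],
  ],
)

```text
time: 18.23
position: [0.5325, -0.1512, 0.0172]
eef_rot: [-2.48, 1.928, -0.0]
wrist_force: [-5.6, 1.5, 4.8]
finger_gap: 0.642
```

It's seated on the floor, so I release and step back for a look.

Request:
apply_moves(
  series=[
    [0, 0, 0, 0, 0.093],
    [0, 0, 0, 0, 0.093],
    [0, 0, 0, 0, 0.093],
    [0, 0, 0, 0, 0.093],
    [0, 0, 0, 0, 0.093],
  ],
)

```text
time: 18.65
position: [0.5325, -0.1513, 0.0163]
eef_rot: [-2.48, 1.928, -0.001]
wrist_force: [0.0, 0.4, -0.5]
finger_gap: 0.95
```

Request:
apply_moves(
  series=[
    [0, 0, -0.01, 0, 0.093],
    [0, 0, -0.03, 0, 0.093],
    [0, 0, -0.04, 0, 0.093],
    [0, 0.01, -0.04, 0, 0.093],
    [0, 0.02, -0.04, 0, 0.093],
  ],
)

```text
time: 19.07
position: [0.5052, -0.1579, 0.1764]
eef_rot: [-2.481, 1.926, -0.002]
wrist_force: [0.9, -1.1, 0.9]
finger_gap: 0.998
```

Request:
apply_moves(
  series=[
    [0, 0.03, -0.03, 0, 0.093],
    [0, 0.03, 0, 0, 0.093],
    [0, 0, 0, 0, 0.093],
    [0, 0, 0, 0, 0.093],
    [0, 0, 0, 0, 0.093],
  ],
)

```text
time: 19.48
position: [0.4471, -0.1729, 0.2033]
eef_rot: [-2.479, 1.928, -0.001]
wrist_force: [0.4, 0.1, -0.7]
finger_gap: 0.998
```

```bash
cat > chk.py <<'E'
from podfit import *
def chk(fn):
    p,W,st=shot("wrist");T=np.array(p["tool_from_camera"]);Rt=R(st["eef_rot"]);z=st["position"][2]
    print("tcp",st["position"],st["wrist_force"],st["finger_gap"])
    for q,h in(("pod",.042),("dock",.006)):
        for m in ctrl.masks_of(p,q)[:2]:
            ys,xs=np.nonzero(m["region"])
            b=cv2.minAreaRect((px2plane(p,W,np.c_[xs,ys],h)[:,:2]*1000).astype(np.float32));print(q,m["confidence"],b,xs.min(),xs.max(),ys.min(),ys.max())
    for d in ctrl.recognise(p,"knob_top")[:2]: print("knob",d["confidence"],(W@np.r_[d["position"],1])[:3],proj(p,T,d["position"] if 0 else (T@np.r_[d["position"],1])[:3]))
    save(p,fn);return p,W,st
E
python3 - <<'E'
from chk import *
p,W,st=chk("w8.png")
save(p,"w8.png",cv2.resize(p["frame"][0:180,180:400],None,fx=3.3,fy=3.3,interpolation=cv2.INTER_CUBIC))
E
```

```text
tcp [ 0.4471 -0.1729  0.2033] [ 0.3761  0.0514 -0.7256] 0.9983736522327767
pod 0.93 ((374.11297607421875, 87.85114288330078), (68.30850219726562, 75.90475463867188), 68.71356964111328) 0 56 151 238
pod 0.84 ((533.4741821289062, -151.9444122314453), (98.04109191894531, 60.7047119140625), 14.220168113708496) 247 316 38 151
dock 0.6 ((533.1301879882812, -151.9292449951172), (136.5083770751953, 97.19534301757812), 13.333648681640625) 232 331 25 166
knob 0.86 [ 0.5338 -0.1544  0.0688] [[284.7823  94.879 ]]
```

View pics/w8.png

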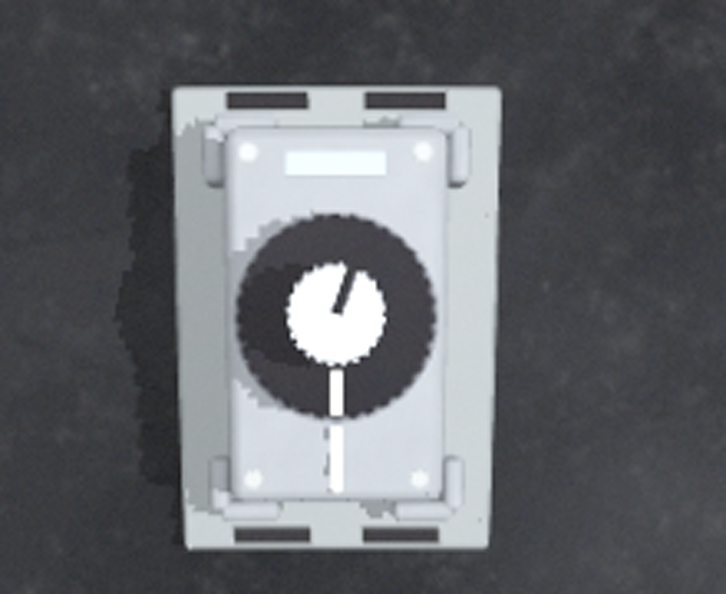

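The pod sits flat between all four posts, with centre and yaw agreeing with the dock's to within 1 mm and 1°. The ring's white line points at the rib, and the pointer is near the top right of the knob. I measure the pointer angle first, then turn the tool back by 150° before gripping the knob.

```bash
cat > ptr.py <<'E'
from podfit import *
def rect(p,W,c,z,half,n=400):
    """orthographic patch of plane z around world point c, axes pod: column=+(tool-like x at yaw -75.9deg), row=pod -x"""
    a=np.radians(14.1);xp=np.array([np.cos(a),np.sin(a)]);yp=np.array([-xp[1],xp[0]])
    s=np.linspace(-half,half,n);u,v=np.meshgrid(s,s)
    P=np.stack([c[0]+v*-xp[0]+u*-yp[0],c[1]+v*-xp[1]+u*-yp[1],np.full_like(u,z)],-1).reshape(-1,3)
    uv=proj(p,W,P).reshape(n,n,2).astype(np.float32)
    return cv2.remap(p["frame"],uv[...,0],uv[...,1],cv2.INTER_CUBIC),s
def angles(p,W,c):
    im,s=rect(p,W,c,.069,.02);g=cv2.cvtColor(im,cv2.COLOR_RGB2GRAY)
    m=(g>150).astype(np.uint8);n,l,stt,cen=cv2.connectedComponentsWithStats(cv2.morphologyEx(m,cv2.MORPH_OPEN,np.ones((9,9))))
    i=l[170:230,170:230].ravel();i=np.bincount(i[i>0]).argmax()
    cnt=max(cv2.findContours((l==i).astype(np.uint8),0,2)[0],key=cv2.contourArea)
    hull=cv2.convexHull(cnt);(cx,cy),r=cv2.minEnclosingCircle(hull)
    yy,xx=np.mgrid[:400,:400];d=np.hypot(xx-cx,yy-cy)
    dark=(g<110)&(d<r*.85)
    xs,ys=xx[dark]-cx,yy[dark]-cy
    print("knob c offs mm",(cx-199.5)*.1,(cy-199.5)*.1,"r",r*.1,"dark",dark.sum(), "range px",d[dark].min() if dark.any() else None)
    # clockwise seen in patch from rib(row down): angle value = cw angle - 180.. 0 => down
    th=np.degrees(np.arctan2(-xs.mean(),ys.mean()));print("pointer cw from rib deg",th,"=",np.radians(th))
    return im
E
python3 - <<'E'
from ptr import *
p,W,st=shot("wrist");im=angles(p,W,(.5335,-.1519));save(p,"ptr1.png",im)
E
```

```text
knob c offs mm -0.15780181884765626 0.35027923583984377 r 12.51466522216797 dark 1977 range px 5.873851151488463
pointer cw from rib deg -161.18193348563543 = -2.8131554340548384
```

Request:
apply_moves(
  series=[
    [0, 0, 0, -7, 0.06],
    [0, 0, 0, -7, 0.06],
    [0, 0, 0, -7, 0.06],
    [0, 0, 0, -7, 0.06],
    [0, 0, 0, -7, 0.06],
  ],
)

```text
time: 20.15
position: [0.4471, -0.1726, 0.2024]
eef_rot: [-2.949, 1.083, 0.002]
wrist_force: [-1.0, -0.1, 0.2]
finger_gap: 0.69
```

Request:
apply_moves(
  series=[
    [0, 0, 0, -7, 0.06],
    [0, 0, 0, -7, 0.06],
    [0, 0, 0, -7, 0.06],
    [0, 0, 0, -7, 0.06],
    [0, 0, 0, -7, 0.06],
  ],
)

```text
time: 20.57
position: [0.4471, -0.1726, 0.2023]
eef_rot: [-3.138, 0.146, 0.002]
wrist_force: [0.6, -0.1, 0.8]
finger_gap: 0.646
```

Request:
apply_moves(
  series=[
    [0, 0, 0, -7, 0.06],
    [0, 0, 0, -7, 0.06],
    [0, 0, 0, -7, 0.06],
    [0, 0, 0, -7, 0.06],
    [0, 0, 0, -7, 0.06],
  ],
)

```text
time: 20.98
position: [0.4471, -0.1726, 0.2023]
eef_rot: [-3.036, -0.804, 0.001]
wrist_force: [-0.3, 0.1, -0.5]
finger_gap: 0.645
```

Request:
apply_moves(
  series=[
    [0, 0, 0, -7, 0.06],
    [0, 0, 0, -7, 0.06],
    [0, 0, 0, -7, 0.06],
    [0, 0, 0, -7, 0.06],
    [0, 0, 0, -7, 0.06],
  ],
)

```text
time: 21.4
position: [0.4471, -0.1726, 0.2024]
eef_rot: [-2.654, -1.68, 0.001]
wrist_force: [0.0, 0.1, 0.5]
finger_gap: 0.645
```

Request:
apply_moves(
  series=[
    [0, 0, 0, -5, 0.06],
    [0, 0, 0, -5, 0.06],
    [0, 0, 0, 0, 0.06],
    [0, 0, 0, 0, 0.06],
  ],
)

```text
time: 21.73
position: [0.447, -0.1727, 0.2024]
eef_rot: [-2.506, -1.893, 0.001]
wrist_force: [0.2, 0.6, 0.7]
finger_gap: 0.644
```

Run:
```python
from podfit import *
st=ctrl.sense();Rt=R(st["eef_rot"]);print(st["position"],np.degrees(np.arctan2(Rt[1,0],Rt[0,0])),st["joints"],st["time"])
print("to knob in tool",Rt.T@(np.array([.5328,-.1514,.057])-st["position"]))
```

```text
[ 0.447  -0.1727  0.2024] 74.14901755293197 [-0.4757 -0.1932  1.8345  0.0001  1.5012 -1.7698] 21.7333
to knob in tool [0.0438 0.0768 0.1454]
```

Request:
apply_moves(
  series=[
    [0.0146, 0.0256, 0, 0, 0.06],
    [0.0146, 0.0256, 0, 0, 0.06],
    [0.0146, 0.0256, 0, 0, 0.06],
    [0, 0, 0.03, 0, 0.06],
    [0, 0, 0.03, 0, 0.06],
  ],
)

```text
time: 22.15
position: [0.5359, -0.1515, 0.1441]
eef_rot: [2.503, 1.892, 0.004]
wrist_force: [-0.5, -0.7, -1.1]
finger_gap: 0.644
```

Request:
apply_moves(
  series=[
    [0, 0, 0.03, 0, 0.06],
    [0, 0, 0.025, 0, 0.06],
    [0, 0, 0.015, 0, 0.06],
    [0, 0, 0.01, 0, 0.06],
    [0, 0, 0, 0, 0.06],
  ],
)

```text
time: 22.57
position: [0.531, -0.1507, 0.0601]
eef_rot: [-2.503, -1.892, 0.004]
wrist_force: [-0.0, 0.3, 0.1]
finger_gap: 0.644
```

Request:
apply_moves(
  series=[
    [0, 0, 0, 0, 0.06],
    [0, 0, 0, 0, 0.06],
    [0, 0, 0, 0, 0.06],
  ],
)

```text
time: 22.82
position: [0.534, -0.1521, 0.0647]
eef_rot: [2.503, 1.895, 0.002]
wrist_force: [0.8, -0.4, -0.6]
finger_gap: 0.645
```

Request:
apply_moves(
  series=[
    [0, 0, 0, 0, 0.06],
    [0, 0, 0, 0, 0.06],
  ],
)

```text
time: 22.98
position: [0.5334, -0.1518, 0.064]
eef_rot: [2.503, 1.896, 0.002]
wrist_force: [0.3, -0.4, 0.5]
finger_gap: 0.645
```

Run:
```python
from ptr import *
p,W,st=shot("wrist");Rt=R(st["eef_rot"]);print(st["position"],"to knob",Rt.T@(np.array([.5328,-.1514,.0565])-st["position"]))
save(p,"k1.png")
T=np.array(p["tool_from_camera"]);print(proj(p,T,[[0,0,0],[0,0,-.006]]))
g=p["frame"][150:420,150:420]
save(p,"k1.png",cv2.resize(g,None,fx=2.2,fy=2.2))
```

```text
[ 0.5334 -0.1518  0.064 ] to knob [ 0.0002 -0.0007  0.0075]
[[281.432  259.3526]
 [281.4267 264.2868]]
```

Request:
apply_moves(
  series=[
    [0, -0.0005, 0.004, 0, 0.06],
    [0, 0, 0.0035, 0, 0.06],
    [0, 0, 0, 0, 0.06],
    [0, 0, 0, 0, 0.06],
    [0, 0, 0, 0, 0.06],
  ],
)

```text
time: 23.45
position: [0.532, -0.1513, 0.0551]
eef_rot: [-2.504, -1.896, 0.0]
wrist_force: [-0.7, -0.4, -0.1]
finger_gap: 0.645
```

Request:
apply_moves(
  series=[
    [0, 0, 0, 0, 0.015],
    [0, 0, 0, 0, 0.015],
    [0, 0, 0, 0, 0.015],
    [0, 0, 0, 0, 0.015],
    [0, 0, 0, 0, 0.015],
  ],
  newtons=10,
)

```text
time: 23.87
position: [0.5323, -0.1514, 0.0555]
eef_rot: [2.504, 1.897, 0.0]
wrist_force: [0.3, 0.7, -0.9]
finger_gap: 0.335
```

Request:
apply_moves(
  series=[
    [0, 0, 0, 0, 0.015],
    [0, 0, 0, 0, 0.015],
    [0, 0, 0, 0, 0.015],
  ],
)

```text
time: 24.12
position: [0.5322, -0.1514, 0.0554]
eef_rot: [2.504, 1.897, -0.0]
wrist_force: [1.1, -0.1, 0.3]
finger_gap: 0.252
```

The jaws hold the knob at 23.4 mm, 4 mm above the ring. I make a small test turn and check that the ring stays put.

```bash
cat >> ptr.py <<'E'
def ring(p,W,c=(.5335,-.1519)):
    im,s=rect(p,W,c,.051,.03);g=cv2.cvtColor(im,cv2.COLOR_RGB2GRAY).astype(int)
    half=.03;yy,xx=np.mgrid[:400,:400];mm=60/399.
    X=(xx-199.5)*mm;Y=(yy-199.5)*mm;d=np.hypot(X,Y);a=np.degrees(np.arctan2(-X,Y))
    w=(g>140)&(d>15)&(d<24.5)&(abs(a)<45)
    print("ring white n",w.sum(),"cw deg",np.median(a[w]) if w.any() else None, np.percentile(a[w],[5,95]) if w.any() else None)
    return im
E
python3 - <<'E'
from ptr import *
p,W,st=shot("wrist");a=ring(p,W);save(p,"ring0.png",a)
E
```

```text
ring white n 1361 cw deg 0.21458993112939587 [-35.6018   4.6001]
```

Request:
apply_moves(
  series=[
    [0, 0, 0, 3, 0.015],
    [0, 0, 0, 4, 0.015],
    [0, 0, 0, 0, 0.015],
  ],
)

```text
time: 24.42
position: [0.5322, -0.1515, 0.0554]
eef_rot: [2.618, 1.736, -0.0]
wrist_force: [0.6, 0.3, 0.3]
finger_gap: 0.256
```

Run:
```python
from ptr import *
p,W,st=shot("wrist");b=ring(p,W);print(st["wrist_force"],st["ft_torque"],st["finger_gap"])
g=cv2.resize(p["frame"][150:400,150:420],None,fx=1.5,fy=1.5)
a=cv2.cvtColor(cv2.imread("pics/ring0.png"),cv2.COLOR_BGR2RGB)
o=np.zeros((400,805,3),np.uint8);o[:375,:405]=g;o[:,405:]=b;save(p,"cmp.png",o)
```

```text
ring white n 2546 cw deg -4.178950300598961 [-43.8835   4.1045]
[0.5678 0.3278 0.3241] [-0.0646 -0.178  -0.0409] 0.2562448088095375
```

```bash
python3 - <<'E'
import re
s=open("ptr.py").read().replace("(d>15)&(d<24.5)&(abs(a)<45)","(d>18)&(d<24.5)&(abs(a)<14)");open("ptr.py","w").write(s)
E
python3 - <<'E'
from ptr import *
p,W,st=shot("wrist");b=ring(p,W)
yy,xx=np.mgrid[:400,:400];g=cv2.cvtColor(b,cv2.COLOR_RGB2GRAY);a=cv2.cvtColor(cv2.imread("pics/ring0.png"),cv2.COLOR_BGR2GRAY)
for r in(330,340,350): print([ [int(x) for x in np.nonzero(i[r,140:260]>140)[0][[0,-1]]+140] if (i[r,140:260]>140).any() else None for i in(a,g)])
E
```

```text
ring white n 886 cw deg 0.38330477854122824 [-3.3613  4.1796]
[[189, 208], [189, 208]]
[[189, 208], [188, 209]]
[[189, 208], [189, 208]]
```

The ring line hasn't moved (0.4°), so I carry on turning.

Request:
apply_moves(
  series=[
    [0, 0, 0, 6, 0.015],
    [0, 0, 0, 6, 0.015],
    [0, 0, 0, 6, 0.015],
    [0, 0, 0, 6, 0.015],
    [0, 0, 0, 6, 0.015],
  ],
)

```text
time: 24.93
position: [0.5321, -0.1516, 0.0554]
eef_rot: [2.978, 1.0, -0.001]
wrist_force: [-1.0, -1.0, 1.3]
finger_gap: 0.253
```

Run:
```python
from ptr import *
p,W,st=shot("wrist");b=ring(p,W);print(st["ft_torque"])
```

```text
ring white n 1755 cw deg -3.264283724018525 [-13.2071   4.1374]
[-0.2555  0.0171 -0.0458]
```

Request:
apply_moves(
  series=[
    [0, 0, 0, 6, 0.015],
    [0, 0, 0, 6, 0.015],
    [0, 0, 0, 6, 0.015],
    [0, 0, 0, 6, 0.015],
    [0, 0, 0, 6, 0.015],
  ],
)

```text
time: 25.4
position: [0.5319, -0.1517, 0.0554]
eef_rot: [3.135, 0.199, -0.001]
wrist_force: [-1.3, -2.4, 1.9]
finger_gap: 0.255
```

Request:
apply_moves(
  series=[
    [0, 0, 0, 6, 0.015],
    [0, 0, 0, 6, 0.015],
    [0, 0, 0, 6, 0.015],
    [0, 0, 0, 6, 0.015],
    [0, 0, 0, 6, 0.015],
  ],
)

```text
time: 25.82
position: [0.5317, -0.1517, 0.0554]
eef_rot: [3.079, -0.619, -0.001]
wrist_force: [-3.3, -1.8, 2.9]
finger_gap: 0.256
```

Request:
apply_moves(
  series=[
    [0, 0, 0, 6, 0.015],
    [0, 0, 0, 6, 0.015],
    [0, 0, 0, 6, 0.015],
    [0, 0, 0, 6, 0.015],
    [0, 0, 0, 6, 0.015],
  ],
)

```text
time: 26.23
position: [0.5315, -0.1516, 0.0553]
eef_rot: [2.814, -1.395, -0.002]
wrist_force: [-4.3, -1.5, 4.2]
finger_gap: 0.255
```

Request:
apply_moves(
  series=[
    [0, 0, 0, 6, 0.015],
    [0, 0, 0, 6, 0.015],
    [0, 0, 0, 6, 0.015],
    [0, 0, 0, 6, 0.015],
    [0, 0, 0, 6, 0.015],
  ],
)

```text
time: 26.65
position: [0.5315, -0.1514, 0.0553]
eef_rot: [2.357, -2.076, -0.002]
wrist_force: [-5.0, 0.0, 3.5]
finger_gap: 0.254
```

Request:
apply_moves(
  series=[
    [0, 0, 0, 4, 0.015],
    [0, 0, 0, 0, 0.015],
    [0, 0, 0, 0, 0.015],
  ],
)

```text
time: 26.9
position: [0.5315, -0.1514, 0.0553]
eef_rot: [2.289, -2.15, -0.002]
wrist_force: [-5.8, -1.1, 4.6]
finger_gap: 0.253
```

Run:
```python
from ptr import *
p,W,st=shot("wrist");Rt=R(st["eef_rot"]);print(st["position"],st["ft_torque"],st["finger_gap"],np.degrees(np.arctan2(Rt[1,0],Rt[0,0])),st["joints"][5])
```

```text
[ 0.5315 -0.1514  0.0553] [0.0022 1.0077 0.0113] 0.2528406551199579 -86.40378462474503 1.1381932532407812
```

Request:
apply_moves(
  series=[
    [0, 0, 0, 0, 0.06],
    [0, 0, 0, 0, 0.06],
    [0, 0, 0, 0, 0.06],
    [0, 0, 0, 0, 0.06],
    [0, 0, -0.005, 0, 0.06],
  ],
)

```text
time: 27.37
position: [0.5316, -0.151, 0.0594]
eef_rot: [2.285, -2.155, -0.002]
wrist_force: [0.4, 0.4, -0.1]
finger_gap: 0.563
```

Request:
apply_moves(
  series=[
    [0, 0, -0.03, 0, 0.06],
    [0, 0.01, -0.04, 0, 0.06],
    [0, 0.025, -0.04, 0, 0.06],
    [0, 0.03, -0.03, 0, 0.06],
    [0, 0.025, 0, 0, 0.06],
  ],
)

```text
time: 27.78
position: [0.4481, -0.1578, 0.203]
eef_rot: [-2.283, 2.153, -0.017]
wrist_force: [0.0, -1.1, 0.8]
finger_gap: 0.641
```

Request:
apply_moves(
  series=[
    [0, 0, 0, 0, 0.06],
    [0, 0, 0, 0, 0.06],
    [0, 0, 0, 0, 0.06],
  ],
)

```text
time: 28.03
position: [0.4462, -0.1563, 0.1952]
eef_rot: [-2.284, 2.157, -0.001]
wrist_force: [-0.9, 0.2, -0.1]
finger_gap: 0.646
```

Run:
```python
from ptr import *
from chk import chk
p,W,st=chk("f.png");im=angles(p,W,(.5335,-.1519));r=ring(p,W)
c=proj(p,W,[[.5335,-.1519,.05]])[0].round().astype(int);x0=max(c[0]-90,0);y0=max(c[1]-90,0)
g=cv2.resize(p["frame"][y0:y0+180,x0:x0+180],(600,600),interpolation=cv2.INTER_CUBIC);print(x0,y0);save(p,"final.png",g)
```

```text
tcp [ 0.4462 -0.1563  0.1952] [-0.8618  0.2015 -0.0866] 0.6456807657610754
pod 0.85 ((533.2461547851562, -151.4036102294922), (98.62680053710938, 60.69508361816406), 14.34583568572998) 239 323 34 157
pod 0.77 ((378.1497497558594, 92.57158660888672), (84.805908203125, 80.3564453125), 74.71963500976562) 0 76 199 282
dock 0.92 ((532.6657104492188, -151.90353393554688), (136.05020141601562, 96.55561065673828), 14.670117378234863) 221 341 18 175
dock 0.31 ((535.0516357421875, -151.72979736328125), (27.777666091918945, 27.671504974365234), 48.71959686279297) 267 296 81 112
knob 0.92 [0.3733 0.1104 0.0542] [[ 10.9053 254.9613]]
knob 0.82 [ 0.5321 -0.1523  0.0681] [[281.9785  97.9346]]
knob c offs mm -0.27461090087890627 0.35692901611328126 r 12.612271881103517 dark 2107 range px 4.936848099679473
pointer cw from rib deg 1.454694396016923 = 0.02538920682080559
ring white n 1082 cw deg 0.5729450626788619 [-4.1009  5.12  ]
192 7
```

View pics/final.png

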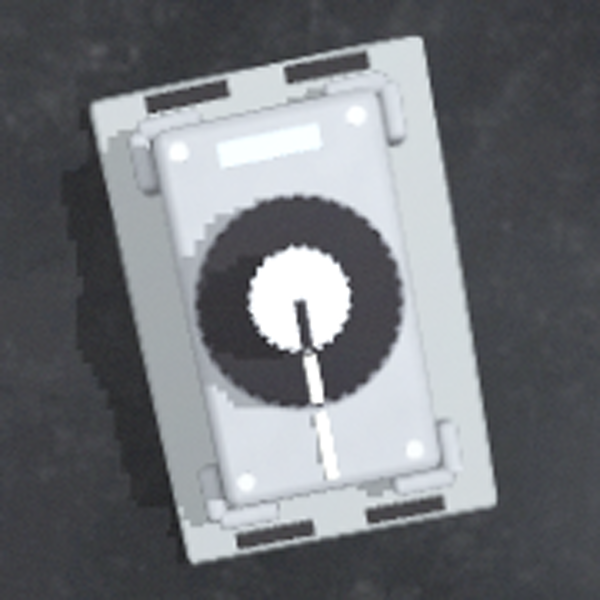

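In the final view the pointer runs from (300,300) to (307,350), in line with the ring's line and the rib. The pod is seated between all four posts. I'm handing it in.

```bash
python3 -c "
from rig import ctrl
s=ctrl.sense();print(s['time'],s['wrist_force'],abs(s['qvel']).max() if hasattr(s['qvel'],'max') else s['qvel']);print(ctrl.job_done())"
```

```text
28.2333 [-1.1633821   0.59177947  0.93866283] 0.0028097881745646433
the job is handed in; nothing more can be done
None
```

The pod is in its dock with the knob pointer on the rib, and I handed the job in at 28.2 s; no verdict was reported.

**Docking:** The first docking attempt jammed on the posts. I set the pod flat on the bare worktop, measured it again, regripped it and lowered it to the dock floor. I then let go and turned the inner knob about 160° clockwise.

**Last checks, from the wrist camera after letting go:**
- **Pod:** its centre is about 0.8 mm from the dock's and its yaw about 0.3° off. It sits between all four posts.
- **Inner knob:** it reads +0.025 rad from its index.
- **Outer ring:** it reads about 0.01 rad. One ring reading during the turn came out at −3.3°. I put that down to other bright parts in the measured area, and the final reading and picture show the line on the rib.
- **Robot:** it is clear of everything and still.

I took no final picture of the glassware and bottles. I saw no sign of contact with them in the forces or in any view.

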